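Uncouple the carving trolley and hold its tongue up

ROBOT

A 7-joint arm with a two-finger parallel gripper is mounted at the origin on the work surface. World frame = base frame: x ahead of the robot, y to its left, z up, the work surface at z = 0. Lengths are in m, angles in rad, forces in N, time in s.
With the tool pointing down it reaches from about 0.425 to 0.875 m from the base axis. Payload 4.7 kg.
Tool frame: the origin (TCP) lies midway between the tips of the shut fingers; the grasp point (between the pads) lies 19 mm behind it (ctrl.grip_point_offset is the distance from the TCP to the grasp point, in m); z points along the fingers, y is the line along which they close (so a half turn about z gives the same grasp; the last joint's range is limited). The gripper opens to 87 mm and grips with 3 to 60 N. Pads are 19 mm wide; open, the fingers measure 117 mm over their backs; the gripper's body (75 mm by 190 mm) begins 51 mm behind the grasp point.
Start: joints at [-1.296, 0.321, -0.07, 1.45, 0.023, 1.371, -0.057], TCP at [0.168, 0.628, 0.223] pointing down, gripper open.
Joint ranges: [-2.86, 2.86], [-0.3, 2.09], [-1.38, 1.24], [0.06, 2.45], [-1.56, 4.7], [0.09, 2.05], [-2.69, 2.69]. Speed limits (rad/s): [2.57, 2.57, 3.14, 3.14, 3.14, 3.14, 3.14].

INTERFACE

Orientations are given as a rotation vector (axis times angle).
In Python, from bench import ctrl gives the robot as it stands.
- The arm moves only by the tool move_arm, never from a script. Its argument "increments" is text: rows parted by semicolons, each of 7 numbers parted by spaces: the shift along the world's x, y, z in mm, then the turn, a rotation vector about the world's x, y, z in degrees, then the closure in counts, from 0 (fully open) to 255 (shut). A call has exactly 8 rows; each row shifts and turns the commanded pose from where the row before left it; what a row does not reach is not made up. A row lasts 1/12 s, in which the tool goes at most 41.7 mm and 7.16 degrees, less where a joint would pass 70% of its speed; a pose out of reach is approached as far as the arm can. A call with a gripper value outside its range is refused whole. The fingers move at their own pace and stop on an object; "grip_force" is the grip in N (left out, the last holds). Time passes only in rows, so rows that do not move let the fingers close, or fill a call up. It gives the time, the measured TCP pose, the force, the opening and the grip force at its end, in the units of the state.
- ctrl.get_state(): the state, without advancing time (a new reading comes with each control period).
- ctrl.get_image(name): name is "side" or "top"; returns a dict with "frame" (420x560x3 uint8, red, green, blue), "depth" (420x560 float32, m along the optical axis (not along the pixel's ray), 0 where there is no reading), "fx", "fy", "cx", "cy" (pixels), "position" and "orientation" of the camera in the world. Camera axes: x right, y down, z forward; pixel columns grow to the right and rows downward; lengths in m; the calibration is good to about 2 mm. A picture is of the moment at which its call begins.
- ctrl.close_job(): hands the job in; it is judged then, once.
Trained networks look in a picture, given as the dict that the camera call returned (one of the last four; its "shot" number tells which), for a name from the list of things; names that differ only in an ending like _2 or _b are one class to them, and where a whole thing is asked for, a point or a joint stands for the part that bears it (a point fixed in the world has none). Each returns a list of dicts, best first, with "score" (0 to 1); they miss things now and then, are a little off and sometimes report something else, mostly with a low value. They report only what shows in the picture. A call takes as long as a camera call.
- ctrl.find_in(target, picture): "centre" ([x, y, z] in m, in world coordinates, good to about 4 mm: the middle of the surface that is visible of it).
- ctrl.silhouettes(target, picture): "region" (420x560 bool, what is visible of it).
The state is a dict: "time": time; "joint_positions": joint angles; "qd": joint speeds; "joint_torque": joint torques, N m; "position": TCP position; "tool_rot": TCP orientation; "ft_force": force on the tool from outside, world axes, zero at the start; "torque": the same for the moment, N m; "grip_width": opening from 0.0 (shut) to 1.0 (fully open); "grip_force": force on a finger pad.
Only numpy, scipy, OpenCV 4.12 (cv2) and the standard library are available. Lean on these libraries where they do the work, as an engineer would, in place of code of your own. Each camera call takes 0.05 s, during which the arm holds its last target. There are 200 camera calls.

TASK

Uncouple the small trolley: pull the hitch's spring latch sideways, all the way out from the coupler, and with it held out lift the tongue off the ball until the coupler is about 8 cm higher than it was. Finish while still holding the tongue raised and still (do not let go or lower it), and do not knock the carving, the glue bottle, the tin or the hammer.

Things in the scene. Friction and masses are not known exactly. Their poses are not given: they have to be found in the camera images.
- hitch: Fixed ball mount and parked trolley, one rigid unit. Origin on the bench under the ball; z up; x along the tongue, away from the trolley; y to the side where the latch sits and towards which it is pulled. Base plate 110 x 100 x 8 mm; steel ball 48 mm across, centre 75 mm above the bench. The trolley's plywood deck (300 x 240 mm, top 98 mm above the bench) spans x = -570 to -270 mm.
- tongue: Dark steel bar (36 wide, 30 mm high) ending in a grey box-shaped coupler over the ball: 76 mm along x, 70 mm across, from 66 to 112 mm above the bench when down. Origin on the axis of its hinge pin at the trolley, 240 mm from the ball's axis, 85 mm above the bench; axes as the hitch's when down. About 0.5 kg; falls back when let go.
- tongue_hinge (a joint): Angle of the tongue about the hinge pin in rad: 0 is down on the ball, grows as the coupler rises (rotation about minus y of the hitch), stop at 0.9. 0.34 rad is a lift of 80 mm at the ball's axis. Until the latch is out it stops at about 0.01.
- latch: Steel latch on the coupler: upright tab 36 mm wide (x), 10 mm thick (y), top 143 mm above the bench; at its foot, 57 mm up, a bolt with a coil spring runs into the coupler under the ball. Origin mid-tab, 120 mm above the bench: pinch it here from above, fingers closing along y. Axes as the tongue's. When in, it stands 73 mm from the ball's axis, 33 mm clear of the coupler.
- latch_slide (a joint): How far the latch is pulled out along +y from the coupler, in m: 0 is in (spring closed), stop at 0.024; the bolt frees the ball from about 0.012 out. The spring needs 5 N to start and 11 N at the stop, and draws the latch in when it is let go.
- carving: Bystander: carved wooden four-legged animal with pale inlay bands on a plinth 135 x 63 mm, about 140 mm tall, standing on the trolley deck. Origin under its plinth.
- glue: Bystander: white plastic glue bottle, 56 mm across, 130 mm tall, upright. Origin under its base.
- tin: Bystander: round metal tin with lid, 104 mm across, 60 mm tall. Origin under its base.
- hammer: Bystander: wooden-handled hammer, 0.26 m long, lying on the bench beyond the hitch. Origin under its middle.

How it is judged:
By the outcome, as a careful person would: the job done as asked, in the order asked, and still so for the second after the job is handed in, while the arm keeps its last pose, push and grip.
It also fails if it takes over 32 s, if anything falls off the work surface, if the arm or the gripper's body presses on something with over 40 N, if the wrist force passes 120 N, or if a joint passes its speed limit or range.

## Working session

There is one attempt and no reset: what is moved stays moved. The work goes in short steps, Python scripts to look and compute and a tool call to move; the robot and the scene stay as the last step left them, time stands still between calls to the robot, and variables do not carry over. Pictures are saved under pics/ and viewed, at most 10 in all, crops included, and the job is handed in when it is done.

Besides the shell and the picture viewer there is one more tool, called as name(argument=value, ...) on one line, values as JSON. move_arm: Moves the arm, as the interface text tells. Its arguments: {"type":"object","properties":{"increments":{"type":"string"},"grip_force":{"type":"number"}},"required":["increments"]}

```bash
mkdir -p pics
cat > h.py <<'E'
import numpy as np, cv2
from scipy.spatial.transform import Rotation as R
from bench import ctrl
def Rm(o):
    o=np.array(o,float)
    if o.shape==(3,3): return o
    return (R.from_rotvec(o) if o.size==3 else R.from_quat(o)).as_matrix()
def cloud(p,mask=None):
    d=p["depth"]; v,u=np.nonzero((d>0) if mask is None else (d>0)&mask)
    z=d[v,u]; c=np.c_[(u-p["cx"])/p["fx"]*z,(v-p["cy"])/p["fy"]*z,z]
    return c@Rm(p["orientation"]).T+np.array(p["position"])
def save(p,n): cv2.imwrite("pics/"+n,p["frame"][:,:,::-1])
E
python3 - <<'E'
from h import *
np.set_printoptions(precision=4,suppress=True)
s=ctrl.get_state(); print({k:np.round(v,3) for k,v in s.items()})
ims=[]
for n in("side","top"):
    p=ctrl.get_image(n); save(p,n+"0.png"); print(n,p["position"],p["orientation"],p["fx"])
    ims.append(p["frame"])
    for t in("hitch","tongue","latch","carving","glue","tin","hammer"):
        r=ctrl.find_in(t,p); print(t,[(np.round(a["centre"],3),round(a["score"],2)) for a in r[:2]])
    for t in("latch","tongue","glue","tin","carving","hammer"):
        r=ctrl.silhouettes(t,p)
        if r:
            c=cloud(p,r[0]["region"]); print(t,len(c),np.percentile(c,[2,50,98],axis=0).tolist() if len(c) else 0)
E
```

```text
{'time': np.float64(0.0), 'joint_positions': array([-1.296,  0.322, -0.07 ,  1.452,  0.023,  1.371, -0.057]), 'qd': array([-0.003,  0.   , -0.   ,  0.002, -0.002,  0.001,  0.002]), 'joint_torque': array([  0.   , -49.129,  -0.403, -31.253,  -0.064,   0.044,   0.   ]), 'position': array([0.168, 0.627, 0.221]), 'tool_rot': array([-0.408, -3.115,  0.003]), 'ft_force': array([ 0.013,  0.306, -0.18 ]), 'torque': array([ 0.041,  0.003, -0.043]), 'grip_force': np.float64(0.0), 'grip_width': np.float64(1.0)}
side [-0.1628 -0.7965  1.0492] [-2.1724  0.8144 -0.3801] 447.9989470149737
hitch [(array([0.532, 0.198, 0.096]), 0.62)]
tongue [(array([ 0.475, -0.447,  0.077]), 0.69), (array([ 0.508, -0.072,  0.099]), 0.56)]
latch [(array([ 0.55 , -0.109,  0.098]), 0.7)]
carving [(array([0.622, 0.364, 0.156]), 0.78), (array([ 0.754, -0.148,  0.02 ]), 0.65)]
glue [(array([ 0.472, -0.45 ,  0.076]), 0.97)]
tin [(array([ 0.612, -0.444,  0.06 ]), 0.68)]
hammer [(array([ 0.756, -0.151,  0.019]), 0.7)]
latch 265 [[0.5345571734828093, -0.12084582045998786, -0.0038425159862168633], [0.5519112620868157, -0.10279
[... 2110 characters left out ...]
0.08658354223388476], [0.5122253488527463, -0.40977844095303056, 0.1322269024982802]]
tin 109 [[0.5300961732359823, -0.10889648185225193, 0.057266133096168785], [0.5530772725701366, -0.09404762906345787, 0.08048725498817855], [0.5647551534283949, -0.08066493056916828, 0.14469671971416595]]
carving 1156 [[0.5578756909691819, 0.33974402549863447, 0.1065033312767909], [0.624938456790866, 0.3676829261463058, 0.18805536570773318], [0.6939897220428776, 0.4026643500924334, 0.2294229629485174]]
hammer 698 [[0.7319570212496803, -0.2827615306664714, 0.003690818357004634], [0.7625632878229779, -0.12456215522661883, 0.022852152828604755], [0.8082205691993659, -0.03756473447485703, 0.029423473175406212]]
```

Run:
```python
from h import *
np.set_printoptions(precision=4,suppress=True)
P=[]
for n in("side","top"):
    p=ctrl.get_image(n); c=cloud(p)
    b=c[(c[:,0]>.38)&(c[:,0]<.68)&(c[:,1]>-.2)&(c[:,1]<.16)]
    for lo,hi,nm in((.131,.16,'tab'),(.108,.116,'coup'),(.094,.104,'bar')):
        q=b[(b[:,2]>lo)&(b[:,2]<hi)]
        if len(q)<5: continue
        (cx,cy),wh,a=cv2.minAreaRect(q[:,:2].astype(np.float32))
        print(n,nm,len(q),q.mean(0),np.median(q,0),(round(cx,4),round(cy,4)),np.round(wh,4),round(a,1),q[:,2].max())
    d=c[(c[:,1]>.1)&(c[:,2]>.092)&(c[:,2]<.103)&(c[:,0]>.3)]
    print('deck',len(d),cv2.minAreaRect(d[:,:2].astype(np.float32)))
    f=p["frame"][:,:,::-1]; P.append(f)
cv2.imwrite("pics/both.png",cv2.resize(np.vstack(P),(800,1200))[:600]); cv2.imwrite("pics/top.png",cv2.resize(P[1],(800,600)))
```

```text
side tab 51 [ 0.5548 -0.1027  0.1396] [ 0.5542 -0.1023  0.1403] (0.5564, -0.1008) [0.0417 0.0135] 69.8 0.14428208228358885
side coup 399 [ 0.4871 -0.0833  0.1112] [ 0.4852 -0.0856  0.1111] (0.5301, 0.0008) [0.2637 0.1114] 73.9 0.11597043252984118
side bar 605 [0.5275 0.0433 0.0988] [0.5251 0.0497 0.0988] (0.5437, 0.0302) [0.337  0.1436] 65.3 0.10399971519474371
deck 3666 ((0.8944584131240845, 0.9509856700897217), (1.7031011581420898, 0.9047425985336304), 89.88129425048828)
top tab 52 [ 0.559  -0.098   0.1419] [ 0.559  -0.0982  0.1419] (0.5593, -0.0977) [0.0367 0.0124] 74.6 0.1479695878563334
top coup 466 [ 0.4898 -0.0773  0.1112] [ 0.4899 -0.0779  0.1111] (0.5342, 0.0192) [0.2869 0.1031] 73.9 0.11599558195286841
top bar 816 [0.5344 0.0642 0.0992] [0.5308 0.0657 0.0993] (0.5637, 0.031) [0.3102 0.1474] 72.7 0.10399919796357038
deck 6467 ((0.5953136682510376, 0.2837471067905426), (0.3875880539417267, 0.2541891038417816), 73.62858581542969)
```

View pics/both.png

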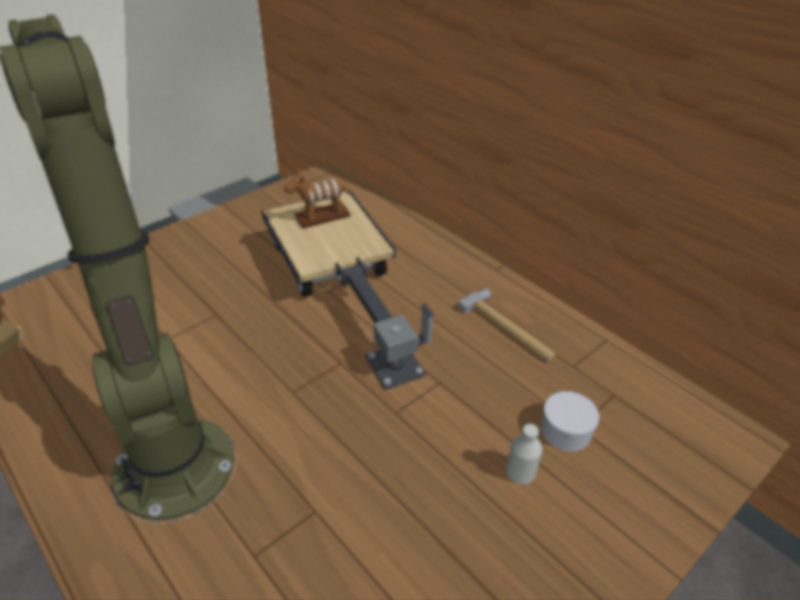

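View pics/top.png

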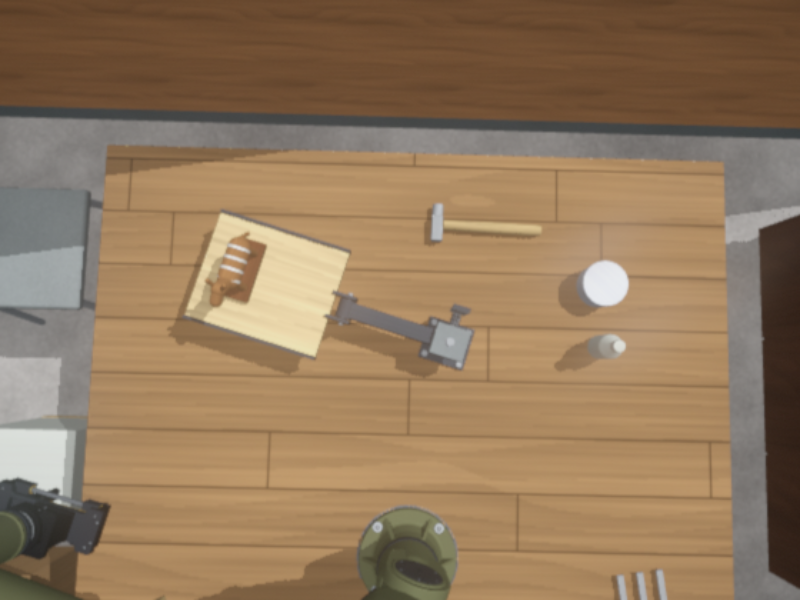

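move_arm(increments="16.2 -30.3 1 0 0 -3.8 0;16.2 -30.3 1 0 0 -3.8 0;16.2 -30.3 1 0 0 -3.8 0;16.2 -30.3 1 0 0 -3.8 0;16.2 -30.3 1 0 0 -3.8 0;16.2 -30.3 1 0 0 -3.8 0;16.2 -30.3 1 0 0 -3.8 0;16.2 -30.3 1 0 0 -3.8 0")

```text
time: 2.17
position: [0.2978, 0.3841, 0.2309]
tool_rot: [1.215, 2.897, 0.001]
ft_force: [0.9, 0.6, 0.1]
grip_width: 0.999
grip_force: 0.0
```

move_arm(increments="16.2 -30.3 0 0 0 -3.8 0;16.2 -30.3 0 0 0 -3.8 0;16.2 -30.3 0 0 0 -3.8 0;16.2 -30.3 0 0 0 -3.8 0;16.2 -30.3 0 0 0 -3.8 0;16.2 -30.3 0 0 0 -3.8 0;16.2 -30.3 0 0 0 -3.8 0;16.2 -30.3 0 0 0 -3.8 0")

```text
time: 2.83
position: [0.4274, 0.1417, 0.231]
tool_rot: [1.932, 2.477, 0.002]
ft_force: [1.2, -1.0, -0.2]
grip_width: 1.003
grip_force: 0.0
```

move_arm(increments="16.2 -30.3 -1 0 0 -3.8 170;16.2 -30.3 -1 0 0 -3.8 170;16.2 -30.3 -1 0 0 -3.8 170;16.2 -30.3 -1 0 0 -3.8 170;16.2 -30.3 -1 0 0 -3.8 170;16.2 -30.3 -1 0 0 -3.8 170;16.2 -30.3 -1 0 0 -3.8 170;16.2 -30.3 -1 0 0 -3.8 170")

```text
time: 3.5
position: [0.5571, -0.1006, 0.2229]
tool_rot: [2.514, 1.884, 0.002]
ft_force: [1.2, -0.2, 0.3]
grip_width: 0.472
grip_force: 0.0
```

move_arm(increments="0 0 0 0 0 0 170;0 0 0 0 0 0 170;0 0 0 0 0 0 170;0 0 0 0 0 0 170;0 0 0 0 0 0 170;0 0 0 0 0 0 170;0 0 0 0 0 0 170;0 0 0 0 0 0 170")

```text
time: 4.17
position: [0.5564, -0.0986, 0.2228]
tool_rot: [-2.51, -1.889, -0.001]
ft_force: [-0.2, -0.6, 0.2]
grip_width: 0.335
grip_force: 0.0
```

```bash
cat > st.py <<'E'
from h import *
np.set_printoptions(precision=4,suppress=True)
s=ctrl.get_state(); M=Rm(s["tool_rot"])
print(s["time"],s["position"],'ytool',M[:,1],np.degrees(np.arctan2(M[1,1],M[0,1])),'z',M[:,2],'F',s["ft_force"],s["grip_width"],s["grip_force"],s["joint_positions"])
E
cat > look.py <<'E'
import sys
from st import *
for n in("side","top"):
    p=ctrl.get_image(n); c=cloud(p)
    b=c[(c[:,0]>.5)&(c[:,0]<.62)&(c[:,1]>-.15)&(c[:,1]<-.05)]
    q=b[(b[:,2]>.13)&(b[:,2]<.15)]; 
    if len(q)>5: print(n,len(q),q.mean(0),cv2.minAreaRect(q[:,:2].astype(np.float32)))
    f=p["frame"][:,:,::-1]; 
    f=f[180:300,210:370] if n=="side" else f[160:280,250:410]
    cv2.imwrite(f"pics/{sys.argv[1]}_{n}.png",cv2.resize(f,(640,480),interpolation=cv2.INTER_CUBIC))
E
python3 look.py hov
```

```text
4.1667 [ 0.5564 -0.0986  0.2228] ytool [ 0.9609 -0.277   0.0004] -16.080234984341264 z [ 0.0005  0.0004 -1.    ] F [-0.2071 -0.5633  0.2036] 0.33468149003994757 0.0 [-0.5122  0.1591  0.717   1.6899 -0.1078  1.3323 -0.0566]
side 54 [ 0.5538 -0.103   0.1398] ((0.5555204749107361, -0.10027264058589935), (0.04346644505858421, 0.013190314173698425), 72.4796371459961)
```

View pics/hov_side.png

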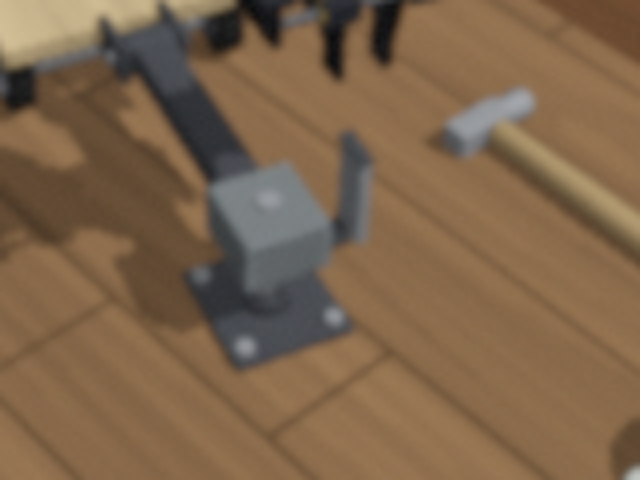

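move_arm(increments="0.5 -0.5 -15 0 0 0 170;0 0 -15 0 0 0 170;0 0 -15 0 0 0 170;0 0 -12 0 0 0 170;0 0 -8 0 0 0 170;0 0 -5 0 0 0 170;0 0 0 0 0 0 170;0 0 0 0 0 0 170")

```text
time: 4.93
position: [0.5572, -0.0998, 0.1529]
tool_rot: [2.511, 1.887, 0.0]
ft_force: [-0.7, 0.3, 1.0]
grip_width: 0.331
grip_force: 0.0
```

move_arm(increments="0 0 -7 0 0 0 170;0 0 -7 0 0 0 170;0 0 -7 0 0 0 170;0 0 -7 0 0 0 170;0 0 -7 0 0 0 170;0 0 -7 0 0 0 170;0 0 -7 0 0 0 170;0 0 -3 0 0 0 170")

```text
time: 5.6
position: [0.5562, -0.0996, 0.0992]
tool_rot: [-2.511, -1.887, 0.002]
ft_force: [0.4, -0.5, -0.1]
grip_width: 0.335
grip_force: 0.0
```

```bash
python3 look.py down
```

```text
5.6 [ 0.5562 -0.0996  0.0992] ytool [ 0.9606 -0.2781 -0.0015] -16.144091883524606 z [-0.0016 -0.0002 -1.    ] F [ 0.3721 -0.4602 -0.073 ] 0.33513238645646676 0.0 [-0.4712  0.2793  0.6955  1.834  -0.1989  1.1006  0.0145]
side 78 [ 0.5537 -0.1098  0.1391] ((0.5512650609016418, -0.10816936194896698), (0.02662489004433155, 0.05635137856006622), 85.04991912841797)
```

View pics/down_side.png

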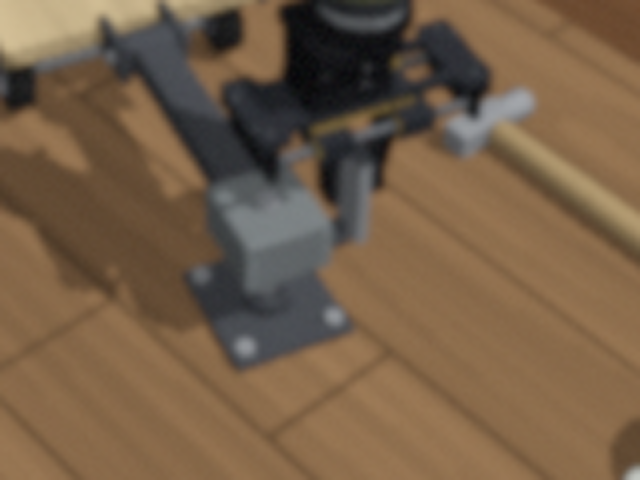

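move_arm(increments="0 0 0 0 0 0 255;0 0 0 0 0 0 255;0 0 0 0 0 0 255;0 0 0 0 0 0 255;0 0 0 0 0 0 255;0 0 0 0 0 0 255;0 0 0 0 0 0 255;0 0 0 0 0 0 255", grip_force=50)

```text
time: 6.37
position: [0.5601, -0.1005, 0.1016]
tool_rot: [2.507, 1.884, 0.007]
ft_force: [8.5, -2.6, -3.8]
grip_width: 0.111
grip_force: 50.0
```

move_arm(increments="2.9 -0.83 0 0 0 0 255;2.9 -0.83 0 0 0 0 255;2.9 -0.83 0 0 0 0 255;2.9 -0.83 0 0 0 0 255;2.9 -0.83 0 0 0 0 255;2.9 -0.83 0 0 0 0 255;2.9 -0.83 0 0 0 0 255;2.9 -0.83 0 0 0 0 255")

```text
time: 7.03
position: [0.578, -0.1057, 0.1009]
tool_rot: [-2.508, -1.884, 0.004]
ft_force: [-10.2, 2.0, 8.9]
grip_width: 0.114
grip_force: 50.0
```

```bash
python3 st.py
```

```text
7.0333 [ 0.578  -0.1057  0.1009] ytool [ 0.9605 -0.2782 -0.0056] -16.154614778941994 z [-0.0051  0.0023 -1.    ] F [-10.2044   1.9753   8.8522] 0.11380647101661248 50.001962289679796 [-0.4403  0.3327  0.6889  1.7733 -0.2335  1.1241  0.0428]
```

move_arm(increments="1.9 -0.55 0.5 0 0 0 255;1.9 -0.55 0.5 0 0 0 255;1.9 -0.55 0.5 0 0 0 255;1.9 -0.55 0.5 0 0 0 255;1.9 -0.55 0 0 0 0 255;0 0 0 0 0 0 255;0 0 0 0 0 0 255;0 0 0 0 0 0 255")

```text
time: 7.7
position: [0.5831, -0.1072, 0.1009]
tool_rot: [-2.501, -1.88, 0.014]
ft_force: [-16.9, 5.6, 7.7]
grip_width: 0.115
grip_force: 50.0
```

```bash
python3 st.py
```

```text
7.7 [ 0.5831 -0.1072  0.1009] ytool [ 0.9604 -0.278  -0.0153] -16.144803859666787 z [-0.0145  0.0048 -0.9999] F [-16.9478   5.5944   7.7392] 0.11455442290441176 50.00659544079099 [-0.4286  0.3527  0.6856  1.751  -0.2446  1.1402  0.0516]
```

move_arm(increments="0.12 0.41 3.43 -0.79 0.23 0 255;0.12 0.41 3.43 -0.79 0.23 0 255;0.12 0.41 3.43 -0.79 0.23 0 255;0.12 0.41 3.43 -0.79 0.23 0 255;0.12 0.41 3.43 -0.79 0.23 0 255;0.12 0.41 3.43 -0.79 0.23 0 255;0.12 0.41 3.43 -0.79 0.23 0 255;0.12 0.41 3.43 -0.79 0.23 0 255")

```text
time: 8.37
position: [0.5839, -0.1043, 0.1271]
tool_rot: [2.463, 1.849, -0.158]
ft_force: [-15.4, 4.4, -1.7]
grip_width: 0.113
grip_force: 50.0
```

```bash
python3 st.py
```

```text
8.3667 [ 0.5839 -0.1043  0.1271] ytool [ 0.9599 -0.2799 -0.0154] -16.2549396414268 z [-0.0471 -0.107  -0.9931] F [-15.376    4.409   -1.6738] 0.1134576467168984 50.00077266973676 [-0.5215  0.3462  0.7122  1.7125 -0.1185  1.1945 -0.0735]
```

move_arm(increments="0.23 0.79 3.36 -0.79 0.23 0 255;0.23 0.79 3.36 -0.79 0.23 0 255;0.23 0.79 3.36 -0.79 0.23 0 255;0.23 0.79 3.36 -0.79 0.23 0 255;0.23 0.79 3.36 -0.79 0.23 0 255;0.23 0.79 3.36 -0.79 0.23 0 255;0.23 0.79 3.36 -0.79 0.23 0 255;0.23 0.79 3.36 -0.79 0.23 0 255")

```text
time: 9.03
position: [0.5857, -0.0982, 0.1541]
tool_rot: [2.401, 1.801, -0.293]
ft_force: [-15.5, 2.4, -0.8]
grip_width: 0.109
grip_force: 50.0
```

move_arm(increments="0.33 1.15 3.24 -0.79 0.23 0 255;0.33 1.15 3.24 -0.79 0.23 0 255;0.33 1.15 3.24 -0.79 0.23 0 255;0.33 1.15 3.24 -0.79 0.23 0 255;0.33 1.15 3.24 -0.79 0.23 0 255;0.33 1.15 3.24 -0.79 0.23 0 255;0.33 1.15 3.24 -0.79 0.23 0 255;0.33 1.15 3.24 -0.79 0.23 0 255")

```text
time: 9.7
position: [0.5884, -0.0891, 0.1803]
tool_rot: [2.333, 1.75, -0.423]
ft_force: [-17.2, 3.2, -0.1]
grip_width: 0.113
grip_force: 50.0
```

move_arm(increments="0 0 0 0 0 0 255;0 0 0 0 0 0 255;0 0 0 0 0 0 255;0 0 0 0 0 0 255;0 0 0 0 0 0 255;0 0 0 0 0 0 255;0 0 0 0 0 0 255;0 0 0 0 0 0 255")

```text
time: 10.37
position: [0.5884, -0.0891, 0.1801]
tool_rot: [2.334, 1.751, -0.422]
ft_force: [-18.2, 2.9, 0.7]
grip_width: 0.11
grip_force: 50.0
```

```bash
cat > fin.py <<'E'
from look import *
xh=np.array([-.279,-.96,0]); yh=np.array([.96,-.279,0]); B=np.array([.490,-.080,0])
for n in("side","top"):
    p=ctrl.get_image(n); c=cloud(p)-B
    l=np.c_[c@xh+.24,c@yh,c[:,2]-.085]
    b=l[(l[:,0]>.03)&(l[:,0]<.17)&(abs(l[:,1])<.012)&(l[:,2]>0)&(l[:,2]<.12)]
    print(n,len(b),'bar slope',np.arctan(np.polyfit(b[:,0],b[:,2],1)[0]))
E
python3 fin.py end
```

```text
10.3667 [ 0.5884 -0.0891  0.1801] ytool [ 0.9592 -0.2824 -0.0158] -16.407795808929517 z [-0.11   -0.3211 -0.9406] F [-18.1681   2.9427   0.7114] 0.11039480335590458 49.9987300169596 [-0.6753  0.3794  0.7427  1.6128  0.0805  1.3443 -0.262 ]
side 106 [ 0.5568 -0.1014  0.1425] ((0.5477951169013977, -0.10096502304077148), (0.034638307988643646, 0.06623755395412445), 86.23641967773438)
top 60 [ 0.5495 -0.0965  0.1431] ((0.5548309087753296, -0.09827039390802383), (0.01405989471822977, 0.06043294817209244), 66.1248779296875)
side 118 bar slope 0.3426861752028572
top 17 bar slope 0.33597775809837394
```

View pics/end_side.png

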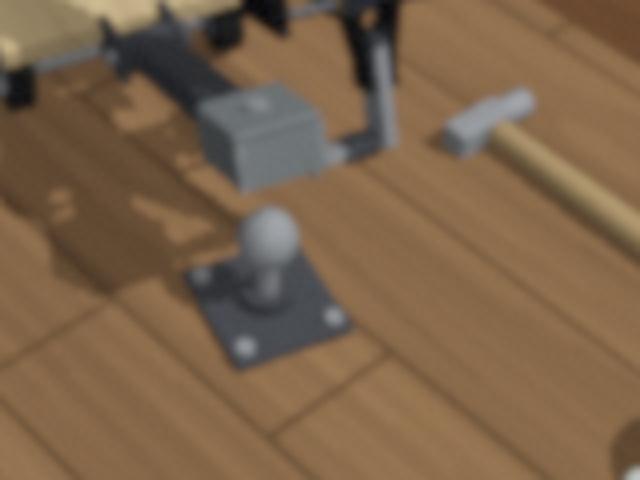

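The picture shows the ball bare at (268,235). The coupler is raised at (262,135), the latch is held well out at (380,90), and the hammer hasn't moved. The measured tongue angle is about 0.34 rad and the arm is still, so I'm handing in.

```bash
python3 -c "
from bench import ctrl
print(ctrl.close_job())"
```

```text
the job is handed in; nothing more can be done
None
```

The latch is pulled out about 24 mm to its stop, and the tongue is off the ball and held still at about 0.34 rad (about 8 cm up). The robot clock was about 10.5 s of the 32 s allowed, and the hand-in gave no verdict. The hammer shows unmoved in the last picture. I did not re-check the carving, glue bottle or tin at the end, but the moves were planned clear of them.

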